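# Set the lens head over the spindle and latch the shade door

## Task

To measure the spindle, press the sprung button on the lens arm and slide the sleeve in until the lens head is over the spindle in its V-block, with the button popped fully out in that hole. The canister stands in the way of the shade door: lift it out and stand it upright on the table, clear of the stand and the door, without squashing it against them. Last, once the lens is set, push the shade door shut until its latch snaps in. Leave all other things where they are.

Things in the scene. Friction and masses are not known exactly. Their poses are not given: they have to be found in the camera images.
- stand: Inspection stand, fixed; origin on the table under its middle, z up. Black base plate x -95..95, y -200..170 mm, top at z 20. A white post (y -185, 60 x 30 mm, top z 170) carries a square steel rail along y, axis x 0, z 130. An aluminium sleeve slides on it, lens head on its +y end. A white shade door is hinged at the base's +y end, next to a 16 mm square pillar (x -85, y 155, top z 160)
- sleeve (a joint): How far the sleeve is slid in, m: 0 = as found, fully out, button in the first hole; grows as it slides to the stand's -y, towards the post. The button pops into the holes at 0, 0.050 and 0.100 (about 1 mm of play). Sliding friction about 2 N. Merely pulling it while the button stands out does not free it
- sleeve_end (a point): Middle of the sleeve's -y end, on its axis (z 130 mm); at the stand's y -50 mm less the joint value. Sleeve 36 x 36 mm outside, 160 mm long, walls 3 mm; three 20 mm square holes in its +x wall, centred 30, 80 and 130 mm from this end
- button (a joint): Sprung detent button, m pressed in: 0 = out, 8.5 mm proud; 0.0085 = level with the sleeve's face: the sleeve can now be slid, the hole's edge riding up the dome and pushing it under; from 0.0115 it is under the wall and stays there until the next hole, where it pops out and locks. End 0.0125; spring 4 to 8 N. A pinch across the sleeve here presses the button and holds the sleeve at once
- button_tip (a point): Tip of the button (18 mm across, domed steel), pointing to the stand's +x. It belongs to the fixed rail, so it stays at the stand's x 26.5 (when out), y -20, z 130 mm while the sleeve's holes pass over it
- lens_axis (a point): Middle of the lens under the lens head (black cylinder 70 mm across, z 85 to 150 mm, aluminium cap to 162), fixed to the sleeve's +y end. At the stand's x 0, y 145 mm less the sleeve joint, z 77
- spindle: The workpiece to inspect: steel spindle 120 mm long, 20 mm thick, with a 30 mm collar, lying along the stand's x in a dark V-block 60 x 36 x 26 mm; 42 mm high in all. Origin under the middle of the V-block. It stands on the base plate under the arm, where the lens comes with the button in either the second or the third hole (stand y about 95 or 45 mm)
- linkplate: The other workpiece, not inspected now: flat steel plate 120 x 36 x 14 mm with two dark round spots, on the other of those two places. Origin under its middle
- door (a joint): Shade door's opening angle, rad: 0 = shut (panel along the stand's +x from the hinge); grows as the free edge swings out to the stand's +y; starts open. Turns with slight friction. It cannot shut while the sleeve is fully out: the lens head is in its way
- door_hinge (a point): On the door's vertical hinge axis (stand x -85, y 170 mm) at z 90. Its x axis runs along the panel to the free edge, its y axis out of the outer face, the one to push to shut it. Panel from 5 to 165 mm out from the hinge axis, 10 mm thick (5 mm either side of the axis), z 25 to 150 mm
- door_edge (a point): Middle of the door's free edge, 165 mm from the hinge axis, z 90 mm; same axes as door_hinge
- bolt (a joint): Sprung bevelled latch bolt in the door's free edge, m pressed in: 0 = fully out (10 mm past the edge). Over the last 0.1 rad of closing the strike pushes it in about 7 mm; just before the door is fully shut it snaps out behind the strike and keeps the door shut. This takes some 8 to 14 N pushed 120 mm from the hinge
- strike (a point): The strike's nose, a vertical steel bar 8 mm thick (z 50 to 130 mm) at the stand's x 87, y 180, on a black strike post (x 100 to 115, y 165 to 195, top z 150 mm)
- canister: Plain metal canister, straight-sided, 54 mm across, 130 mm high, about 0.25 kg, standing loose on the table in the swing of the open shade door. It has to be set aside. Origin at the middle of its underside, z up
- jar: Bystander, loose: screw-top jar, 56 mm across, 85 high. Origin at the middle of its underside
- cleaner: Bystander, loose: upright bottle, 56 mm across, 150 high. Origin at the middle of its underside
- gaugecase: Bystander, loose: wooden gauge case 70 x 130 x 35 mm. Origin at the middle of its underside
- mouse: Bystander, loose: black computer mouse 100 x 58 x 34 mm. Origin at the middle of its underside
- ringgauge: Bystander, loose: steel ring gauge, 52 mm across, 22 high, standing on the base plate. Origin at the middle of its underside
- cup: Bystander, loose: white cup, 70 mm across, 85 high. Origin at the middle of its underside
- square: Bystander, loose: dark steel block 70 x 100 x 20 mm. Origin at the middle of its underside
Mind the look-alikes: they are no part of the job. What is shaped like the spindle but purple or red is not meant.

How it is judged (in metres and radians):
On the way, in this order (a step that is already met when the one before it is completed fails the run):
1. the lens head is over the spindle and the button is out in that hole (horizontal distance between lens_axis and spindle below 0.014 m and value of joint button below 0.0015 m), for 0.2 s.
2. the shade door is shut and its latch has snapped in (value of joint door below 0.02 rad and value of joint bolt below 0.002 m), for 0.2 s.
At the end, for the whole second after the job is handed in: Seen from above the lens axis is within 14 mm of the middle of the V-block, the button is out (within 1.5 mm), the door shut (within 0.02 rad), its bolt out (within 2 mm), and the canister stands still and upright on the table (within 0.1 rad, 8 mm in height), not touching the stand (all of step 1 and all of step 2 and angle between canister's own z axis and vertical below 0.1 rad and height (world z) of canister between -0.008 and 0.008 m and linear speed of canister below 0.02 m/s and contact force between stand and canister below 0.3 N).
It fails at once if a workpiece is shoved out of its place (over 12 mm) (distance of any of spindle, linkplate from where it was at the start of the episode above 0.012 m).
It fails at once if the canister is pressed against the stand or its door (over 5 N) (contact force between stand and canister above 5 N).
It fails at once if the canister is knocked over (tilted over 0.6 rad) (angle between canister's own z axis and vertical above 0.6 rad).
It fails at once if a bystander is shoved out of its place (over 30 mm) (distance of any of jar, cleaner, gaugecase, mouse, ringgauge, cup, square from where it was at the start of the episode above 0.03 m).
It also fails if it takes over 72 s, if anything falls off the work surface, if the arm or the gripper's body presses on something with over 40 N, if the wrist force passes 120 N, or if a joint passes its speed limit or range.

## Robot

A 7-joint arm with a two-finger parallel gripper is mounted at the origin on the work surface. World frame = base frame: x ahead of the robot, y to its left, z up, the work surface at z = 0. Lengths are in mm, angles in rad, forces in N, time in s.
With the tool pointing down it reaches from about 400 to 875 mm from the base axis. Payload 19.3 kg.
Tool frame: the origin (TCP) lies at the very end of the fingers, on their centre line; the grasp point (between the pads) lies 19 mm behind it (grip_point_offset is the z of the grasp point in the tool frame, in mm); z points along the fingers, y is the line along which they close (so a half turn about z gives the same grasp; the last joint's range is limited). The gripper opens to 85 mm and grips with 20 to 120 N. Pads are 22 mm wide; open, the fingers measure 114 mm over their backs; the gripper's body (76 mm by 85 mm) begins 54 mm behind the grasp point. The pads swing forward as they close: fully open they stand 13 mm farther back than shut.
Start: joints at [1.2, 0.521, -0.036, 1.599, 0.021, 1.021, -0.113], TCP at [185.15, -596.937, 231.291] pointing down, gripper open.
Joint ranges: [-2.91, 2.91], [-0.3, 2.13], [-1.5, 1.42], [0.17, 2.43], [-1.26, 4.41], [0.16, 1.93], [-2.52, 2.52]. Speed limits (rad/s): [1.89, 1.89, 2.39, 2.39, 3.01, 3.01, 3.01].

## Interface

Orientations are given as a 3x3 rotation matrix whose columns are the frame's x, y, z axes.
In Python, from workcell import movep, movel, goto_joints, open_gripper, clamp, wait, inverse_kinematics, read_state, camera, PlanningError, finish_job, grip_point_offset gives the robot as it stands. Calls block until the motion is done:
- movep(position, orientation): joint-space move of the TCP to a pose.
- movel(position, frame=None, max_speed=150, guard=None): straight line of the TCP; frame=None keeps the orientation; max_speed is the mean speed in mm/s. With guard (N) it stops when the force on the tool has changed by that much, and returns True; else False.
- goto_joints(angles): joint-space move.
- open_gripper() and clamp(): open the fingers fully, or close them until they stop; the grip force is fixed at half the most.
- wait(seconds).
- inverse_kinematics(position, orientation): joint angles nearest the present ones, or None.
- read_state(): the state.
- camera(name): name is "side" or "top" or "wrist"; returns a dict with "image" (400x640x3 uint8, blue, green, red), "range_z" (400x640 float32, mm along the optical axis (not along the pixel's ray), 0 where there is no reading), "fx", "fy", "cx", "cy" (pixels), "cam_to_world" (4x4, takes a point from camera to world coordinates). Camera axes: x right, y up, looking along -z (the intrinsics and any distortion apply to the point x, -y, -z); pixel columns grow to the right and rows downward; lengths in mm; the calibration is good to about 2 mm. A picture is of the moment at which its call begins.
A pose or a line that the arm cannot do raises PlanningError and nothing moves.
- finish_job(): hands the job in; it is judged then, once.
The state is a dict: "time": time; "qpos": joint angles; "qvel": joint speeds; "joint_efforts": joint torques, N m; "eef_pos": TCP position; "tool_rot": TCP orientation; "ft_force": force on the tool from outside, world axes, zero at the start; "torque": the same for the moment, N m; "finger_gap": finger opening in mm; "gripper_force": force on a finger pad.
Only numpy, scipy, OpenCV 4.12 (cv2) and the standard library are available. Lean on these libraries where they do the work, as an engineer would, in place of code of your own. Each camera call takes 0.05 s, during which the arm holds its last target. There are 200 camera calls.

## Working session

There is one attempt and no reset: what is moved stays moved. The work goes in short steps, each a Python script; the robot and the scene stay as the last script left them, time stands still between calls to the robot, and variables do not carry over. Pictures are saved under pics/ and viewed, at most 10 in all, crops included, and the job is handed in when it is done.

```bash
ls; mkdir -p pics; python3 - <<'E'
from workcell import *
import cv2,numpy as np
for n in("top","side"):
    c=camera(n);cv2.imwrite(f"pics/{n}0.png",c["image"]);np.savez(f"pics/{n}0.npz",**c)
    print(n,c["fx"],c["fy"],c["cx"],c["cy"],[k for k in c],np.round(c["cam_to_world"],3).tolist())
print(read_state()["time"],grip_point_offset)
E
```

```text
pics
top 493.30086688662243 493.30086688662243 315.0289755612681 205.55083914602625 ['image', 'range_z', 'fx', 'fy', 'cx', 'cy', 'cam_to_world'] [[0.009, 0.997, -0.074, 410.704], [-1.0, 0.01, 0.02, 144.606], [0.021, 0.074, 0.997, 1380.605], [0.0, 0.0, 0.0, 1.0]]
side 467.85008061487764 467.85008061487764 329.2844339677946 193.8848801536338 ['image', 'range_z', 'fx', 'fy', 'cx', 'cy', 'cam_to_world'] [[-0.797, -0.432, 0.422, 976.45], [0.603, -0.548, 0.58, 801.07], [-0.019, 0.717, 0.697, 920.065], [0.0, 0.0, 0.0, 1.0]]
0.1 -18.700000000000003
```

View pics/top0.png

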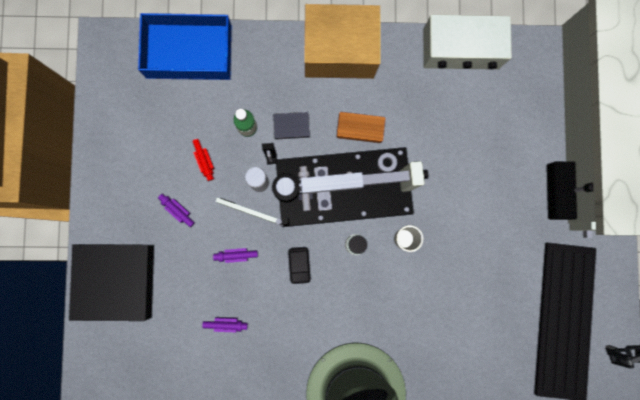

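View pics/side0.png

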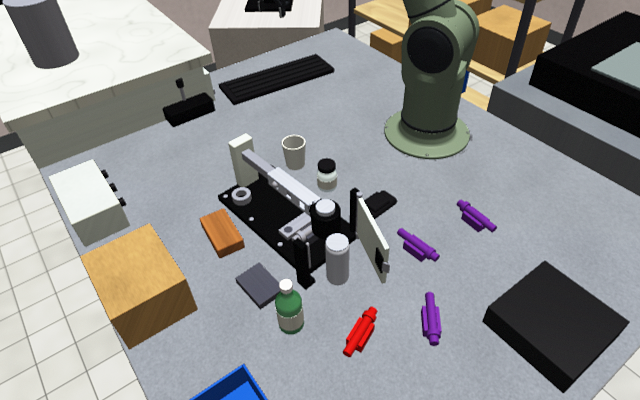

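```bash
cat > h.py <<'E'
import numpy as np,cv2
def cloud(c):
    z=c["range_z"].astype(float);v,u=np.mgrid[:z.shape[0],:z.shape[1]]
    P=np.stack([(u-c["cx"])/c["fx"]*z,-(v-c["cy"])/c["fy"]*z,-z,np.ones_like(z)],-1)
    W=(P@np.asarray(c["cam_to_world"]).T)[...,:3];W[z<=0]=np.nan
    return W
E
python3 - <<'E'
from h import *
for n in("top","side"):
    c=np.load(f"pics/{n}0.npz");W=cloud(c);I=c["image"].astype(int)
    x,y,z=W[...,0],W[...,1],W[...,2]
    roi=(x>300)&(x<650)&(y>-150)&(y<420)
    tab=roi&(abs(z)<8);print(n,"table z",np.nanmedian(z[tab]))
    m=roi&(z>14)&(z<27)&(I.max(-1)<60)
    k,l,s,_=cv2.connectedComponentsWithStats(m.astype(np.uint8));b=1+np.argmax(s[1:,4]);
    big=np.isin(l,[i for i in range(1,k) if s[i,4]>60])
    print("plate",cv2.minAreaRect(W[m&big][:,:2].astype(np.float32)),m.sum())
    for nm,lo,hi in(("can",122,137),("door",138,156),("sleeve/cleaner",141,155),("lenscap",157,168),("post",165,178),("jar",80,92)):
        q=(roi&(z>lo)&(z<hi)).astype(np.uint8);k,l,s,_=cv2.connectedComponentsWithStats(q)
        for i in range(1,k):
            if s[i,4]>12:
                p=W[l==i];r=cv2.minAreaRect(p[:,:2].astype(np.float32));print(nm,s[i,4],"c",np.round(r[0]),"size",np.round(r[1]),"ang",round(r[2],1),"z",np.round(np.median(p[:,2])))
a=cv2.resize(cv2.imread("pics/top0.png")[130:240,200:440],None,fx=3.3,fy=3.3,interpolation=3)
cv2.imwrite("pics/crop1.png",a)
E
```

```text
top table z -0.756748421583211
plate ((500.6162414550781, 26.472030639648438), (355.03173828125, 370.6923522949219), 9.38471794128418) 4887
can 29 c [637. 239.] size [18. 29.] ang 7.2 z 131.0
can 301 c [577. 273.] size [48. 49.] ang 71.1 z 129.0
can 14 c [ 563. -121.] size [23.  6.] ang 27.9 z 131.0
door 34 c [646. 240.] size [ 6. 30.] ang 2.1 z 148.0
door 1731 c [562.  46.] size [ 69. 367.] ang 4.8 z 147.0
door 259 c [490. 291.] size [158.  10.] ang 71.1 z 149.0
sleeve/cleaner 30 c [646. 240.] size [ 6. 30.] ang 2.1 z 149.0
sleeve/cleaner 1523 c [562.  48.] size [ 69. 363.] ang 4.8 z 147.0
sleeve/cleaner 258 c [490. 291.] size [158.  10.] ang 71.1 z 149.0
lenscap 90 c [ 587. -129.] size [51. 24.] ang 6.9 z 166.0
lenscap 226 c [549. 194.] size [41. 42.] ang 0.9 z 161.0
lenscap 57 c [464. 202.] size [15. 29.] ang 1.9 z 160.0
post 261 c [ 584. -133.] size [59. 30.] ang 4.4 z 169.0
jar 65 c [ 417. -118.] size [68. 38.] ang 23.9 z 84.0
jar 272 c [407.   5.] size [47. 48.] ang 0.4 z 84.0
side table z 0.021877623473301355
plate ((488.29339599609375, 29.961761474609375), (345.03326416015625
[... 680 characters left out ...]
279.] size [186.  20.] ang 74.6 z 149.0
sleeve/cleaner 48 c [646. 240.] size [ 9. 34.] ang 0.4 z 150.0
lenscap 91 c [ 585. -132.] size [59. 32.] ang 7.1 z 163.0
lenscap 63 c [462. 202.] size [16. 31.] ang 3.4 z 160.0
lenscap 241 c [548. 195.] size [44. 41.] ang 52.5 z 162.0
post 176 c [ 584. -131.] size [61. 32.] ang 3.9 z 169.0
jar 76 c [ 420. -122.] size [70. 53.] ang 1.9 z 84.0
jar 179 c [405.   6.] size [50. 48.] ang 45.5 z 85.0
jar 57 c [ 598. -121.] size [23. 46.] ang 65.0 z 88.0
jar 97 c [481. 256.] size [136.  12.] ang 76.1 z 86.0
jar 22 c [578. 207.] size [ 6. 34.] ang 26.1 z 90.0
jar 74 c [587. 287.] size [19. 49.] ang 49.5 z 87.0
jar 52 c [516. 354.] size [50. 12.] ang 89.5 z 87.0
```

View pics/crop1.png

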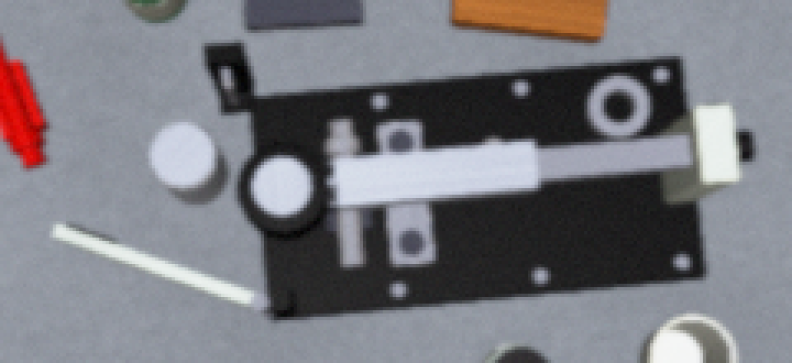

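The top picture shows the lens head at (286,187), sleeve to its right with the button near (350,172), spindle at (305,187) under the second hole's place, link plate at (323,187). The canister is at (255,177), and the open door runs from (283,222) to (217,199). Stand yaw comes out near 6°, with its origin near (564,50). Next I'll move above the sleeve for a close look.

```bash
cat >> h.py <<'E'
from workcell import *
O=np.array([564.2,50.4]);YAW=np.deg2rad(6.0)
def S(x,y,z,O=O,yaw=None):
    t=YAW if yaw is None else yaw
    return [O[0]+x*np.cos(t)-y*np.sin(t),O[1]+x*np.sin(t)+y*np.cos(t),z]
def down(a):  # tool y along world angle a, z down
    c,s=np.cos(a),np.sin(a);return np.array([[s,c,0],[-c,s,0],[0,0,-1.]])
E
sed -i 's/return np.array(\[\[s,c,0\],\[-c,s,0\]/return np.array([[-s,c,0],[c,s,0]/' h.py
python3 - <<'E'
from h import *
for f in(0,np.pi):
    R=down(YAW+f);print(np.linalg.det(R),inverse_kinematics(S(0,-20,250),R))
R=min((down(YAW+f) for f in(0,np.pi)),key=lambda R:(lambda q:9 if q is None else abs(q[6]))(inverse_kinematics(S(0,-20,250),R)))
movep(S(0,-20,260),R)
c=camera("wrist");cv2.imwrite("pics/w1.png",c["image"]);np.savez("pics/w1.npz",**c)
s=read_state();print(s["time"],np.round(s["eef_pos"],1),np.round(s["qpos"],2),np.round(c["cam_to_world"],2).tolist())
W=cloud(c);z=W[...,2]
for nm,lo,hi in(("sleeve",143,152),("lens",158,166),("post",165,175)):
    q=((z>lo)&(z<hi)).astype(np.uint8);k,l,st,_=cv2.connectedComponentsWithStats(q)
    for i in range(1,k):
        if st[i,4]>200:
            p=W[l==i];r=cv2.minAreaRect(p[:,:2].astype(np.float32));print(nm,st[i,4],np.round(r[0],1),np.round(r[1],1),round(r[2],2),np.round(np.median(p[:,2]),1))
E
```

```text
1.0 [ 0.32824546  0.48029367 -0.68046734  1.70977446  0.33742749  1.07181819
 -0.35598157]
1.0 [-0.87826256  0.71005609  1.17514845  1.7698206  -0.71435812  1.16341272
 -2.51685144]
2.75 [566.4  29.6 259.9] [ 0.33  0.47 -0.68  1.7   0.33  1.09 -0.35] [[0.99, -0.1, -0.03, 557.38], [0.1, 0.94, 0.32, 111.79], [-0.0, -0.32, 0.95, 401.62], [0.0, 0.0, 0.0, 1.0]]
sleeve 9184 [557.2  94.5] [ 68.1 190.8] 5.51 147.5
sleeve 302 [ 581.4 -120.7] [59.9  5.8] 7.35 147.5
lens 872 [549.2 178.8] [40.3 13.8] 6.16 161.2
lens 324 [ 581.6 -120.2] [59.6  5.1] 5.9 162.5
post 612 [ 582.3 -126.2] [59.  16.2] 5.82 168.7
```

View pics/w1.png

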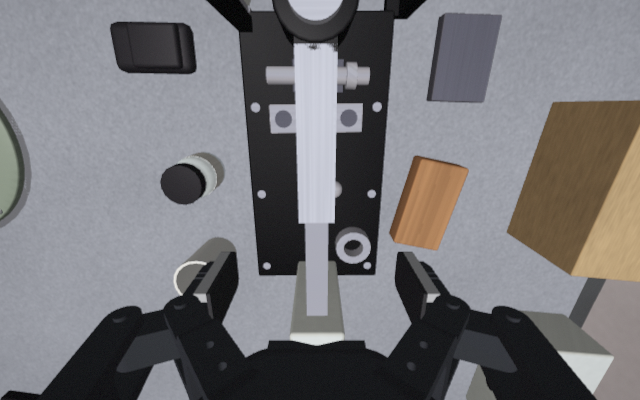

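The button shows at (337,190) on the sleeve's +x side. The spindle is at (318,75), just inside the lens, and the link plate is at (316,118).

```bash
python3 - <<'E'
from h import *
c=np.load("pics/w1.npz");W=cloud(c);I=c["image"].astype(int)
d=W[...,:2]-O;ct,st=np.cos(YAW),np.sin(YAW)
X=d[...,0]*ct+d[...,1]*st;Y=-d[...,0]*st+d[...,1]*ct;Z=W[...,2]
m=(Z>143)&(Z<152)&(abs(X)<30)&(Y>-70)
mid=[];
for y0 in range(-40,90,10):
    k=m&(abs(Y-y0)<3);mid.append((y0,(np.percentile(X[k],1)+np.percentile(X[k],99))/2,np.ptp(X[k])))
mid=np.array(mid);p=np.polyfit(mid[:,0],mid[:,1],1);print("axis x at -20:",np.polyval(p,-20),"slope",p[0],"width",mid[:,2].mean(),"end y",np.percentile(Y[m],.3))
b=(X>20)&(X<30)&(Y>-45)&(Y<0)&(Z>110)&(Z<142);print("button",b.sum(),X[b].max(),Y[b].mean(),Z[b].max())
m=(Z>50)&(Z<62+3)&(Y>60)&(Y<120)&(abs(X)<70);print("spindle",m.sum(),X[m].min(),X[m].max(),Y[m].mean(),Z[m].max())
m=(Z>30)&(Z<38)&(Y>10)&(Y<75)&(abs(X)<70);print("link",m.sum(),X[m].min(),X[m].max(),Y[m].mean())
E
```

```text
axis x at -20: -1.0301039523191051 slope -0.0031557560049668048 width 35.28499766924547 end y -50.17788013901929
button 51 24.387673002342844 -18.832757451499383 137.75820609396266
spindle 1128 -59.36743441367544 60.27501596406303 94.43125207083433 62.729831427762576
link 1499 -61.554872415033934 58.3433593115922 45.651889967438954
```

```bash
sed -i 's/O=np.array(\[564.2,50.4\]);YAW=np.deg2rad(6.0)/O=np.array([563.3,50.3]);YAW=np.deg2rad(6.15)/' h.py
python3 - <<'E'
from h import *
R=down(YAW)
movel(S(0,-20,180),R,max_speed=250)
print("g",movel(S(0,-20,109),max_speed=120,guard=15))
clamp();s=read_state();print(s["time"],s["finger_gap"],s["gripper_force"],np.round(s["ft_force"],1),np.round(s["eef_pos"],1))
if s["finger_gap"]<38:
    movel(S(0,-25,109),max_speed=30);s=read_state();print(np.round(s["ft_force"],1),s["finger_gap"])
    movel(S(0,-64,109),max_speed=60);s=read_state();print(np.round(s["ft_force"],1))
    print("g",movel(S(0,-71.5,109),max_speed=10,guard=18));s=read_state();print(s["time"],np.round(s["ft_force"],1),np.round(s["eef_pos"],1),S(0,-70,109))
E
```

```text
g False
4.4667 35.577758957524 59.78747907327488 [-0.3  0.3 12.4] [566.1  30.5 109.9]
[-0.6  2.6 11.6] 35.246095138395276
[  1.5 -15.3  12.6]
g True
6.1583 [ 0.  -0.6  7.5] [571.4 -18.9 110. ] [np.float64(570.7992228019712), np.float64(-19.297138284317384), 109]
```

```bash
python3 - <<'E'
from h import *
print("g",movel(S(0,-72,109),max_speed=10,guard=15));s=read_state();print(s["time"],np.round(s["ft_force"],1),np.round(s["eef_pos"],1))
open_gripper()
movel(S(0,-72,190),max_speed=200)
movel(S(0,-60,260),max_speed=250)
c=camera("wrist");cv2.imwrite("pics/w2.png",c["image"])
W=cloud(c);d=W[...,:2]-O;ct,st=np.cos(YAW),np.sin(YAW)
X=d[...,0]*ct+d[...,1]*st;Y=-d[...,0]*st+d[...,1]*ct;Z=W[...,2]
m=(Z>143)&(Z<152)&(abs(X)<30)&(Y>-150);print("end y",np.percentile(Y[m],.3))
b=(X>20)&(X<30)&(Y>-45)&(Y<0)&(Z>110)&(Z<142);print("button",b.sum(),X[b].max(),Y[b].mean())
m=(Z>157)&(Z<166)&(Y>40);r=cv2.minEnclosingCircle(np.c_[X[m],Y[m]].astype(np.float32));print("lens",r,read_state()["time"])
m=(Z>50)&(Z<65)&(Y>50)&(Y<120)&(abs(X)<70);print("spindle",m.sum(),X[m].min(),X[m].max(),Y[m].mean())
# far placing spots
for p in([300,340],[310,345],[430,590]):
  for a in range(0,180,15):
    for f in(0,np.pi):
      q=inverse_kinematics([*p,110],down(np.deg2rad(a)+f)); 
      if q is not None and abs(q[6])<2:print(p,a,f>0,np.round(q[[0,6]],2),end=";")
c=np.load("pics/top0.npz");W=cloud(c);print()
for u,v in((230,290),(236,256),(225,324),(150,240),(203,160),(270,300)):print((u,v),np.round(W[v,u]))
E
```

```text
g False
6.5667 [ 0.1  3.9 12.6] [571.6 -20.6 110. ]
end y -101.28554013945542
button 72 25.091050841134965 -19.58299100860281
lens ((-0.20659573376178741, 92.63273620605469), 21.86020851135254) 8.1583
spindle 697 -58.143986398860505 61.853603233360246 92.27447782817704
[300, 340] 0 False [-0.39 -1.55];[300, 340] 0 True [-0.12  1.31];[300, 340] 15 False [-0.36 -1.32];[300, 340] 15 True [-0.08  1.52];[300, 340] 30 False [-0.33 -1.08];[300, 340] 30 True [-0.08  1.79];[300, 340] 45 False [-0.31 -0.84];[300, 340] 60 False [-0.29 -0.6 ];[300, 340] 75 False [-0.27 -0.35];[300, 340] 90 False [-0.26 -0.11];[300, 340] 105 False [-0.25  0.14];[300, 340] 105 True [-1.27 -1.95];[300, 340] 120 False [-0.21  0.36];[300, 340] 135 False [-0.17  0.58];[300, 340] 150 False [-0.14  0.82];[300, 340] 150 True [-0.51 -1.96];[300, 340] 165 False [-0.13  1.06];[300, 340] 165 True [-0.45 -1.76];[310, 345] 0 False [-0.38 -1.53];[310, 345] 0 True [-0.11  1.32];[310, 345] 15 False [-0.36 -1.3 ];[310, 345] 15 True [-0.08  1.54];[310, 345] 30 False [-0.33 -1.06];[310, 345] 30 True [-0.08  1.8 ];[310, 345] 45 False
[... 441 characters left out ...]
rue [-0.45  1.51];[430, 590] 15 False [-0.65 -1.16];[430, 590] 15 True [-0.43  1.74];[430, 590] 30 False [-0.63 -0.91];[430, 590] 45 False [-0.62 -0.67];[430, 590] 60 False [-0.6  -0.42];[430, 590] 75 False [-0.59 -0.17];[430, 590] 90 False [-0.58  0.08];[430, 590] 105 False [-0.57  0.33];[430, 590] 105 True [-1.34 -1.94];[430, 590] 120 False [-0.56  0.58];[430, 590] 135 False [-0.55  0.84];[430, 590] 150 False [-0.51  1.05];[430, 590] 150 True [-0.73 -1.86];[430, 590] 165 False [-0.48  1.28];[430, 590] 165 True [-0.7  -1.63];
(230, 290) [277. 350.   3.]
(236, 256) [372. 330.  36.]
(225, 324) [190. 356.  37.]
(150, 240) [413. 574.   1.]
(203, 160) [633. 426.  35.]
(270, 300) [250. 239.   1.]
```

View pics/w2.png

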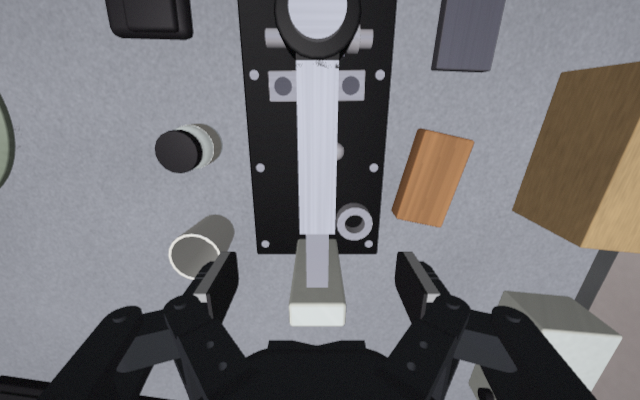

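The button is out in the second hole, at (339,152), and the lens sits over the spindle. Next is the canister.

```bash
python3 - <<'E'
from h import *
C=[576,273.5];R=down(YAW);R2=down(np.deg2rad(45));P=[288,345]
movel([*C,230],R,max_speed=300)
print("g",movel([*C,88],max_speed=150,guard=10))
clamp();s=read_state();print(s["time"],s["finger_gap"],np.round(s["ft_force"],1),np.round(s["eef_pos"],1));z0=s["eef_pos"][2]
if s["finger_gap"]>45:
    movel([*C,120],max_speed=80);print(np.round(read_state()["ft_force"],1),read_state()["finger_gap"])
    movel([*C,290],max_speed=200)
    movel([*P,290],R2,max_speed=250)
    movel([*P,z0+15],max_speed=200)
    print("g",movel([*P,z0-3],max_speed=20,guard=6));s=read_state();print(z0,np.round(s["eef_pos"],1),np.round(s["ft_force"],1),s["time"])
    open_gripper();movel([*P,230],max_speed=200)
    c=camera("top");cv2.imwrite("pics/top1.png",c["image"]);W=cloud(c)
    z=W[...,2];k=(z>122)&(z<137)&(abs(W[...,0]-288)<60)&(abs(W[...,1]-345)<60);print(k.sum(),cv2.minAreaRect(W[k][:,:2].astype(np.float32)),np.median(z[k]))
print(read_state()["time"])
E
```

```text
g False
10.7833 52.054521900085696 [-1.4 -2.3 10.4] [576.3 273.8  89.1]
[-0.7  0.1 -2. ] 52.384515650904966
g True
89.05599880960065 [287.9 345.   89. ] [-0.1 -0.9  9.2] 15.4667
139 ((301.8888244628906, 338.4978942871094), (48.99003601074219, 21.20938491821289), 70.02163696289062) 129.31351677957264
16.8083
```

```bash
cat > push.py <<'E'
from h import *
H=np.array(S(-85,170,0)[:2])
def pose(deg,off,z=95,r=115):
    a=YAW+np.deg2rad(deg);e=np.array([np.cos(a),np.sin(a)]);n=np.array([-e[1],e[0]])
    return [*(H+r*e+off*n),z],down(a)
E
python3 - <<'E'
from push import *
clamp()
p,R=pose(66,45,200);movel(p,R,max_speed=250)
p,R=pose(66,45);movel(p,R,max_speed=200)
for d in(62,52,42,32,22,14,9):
    p,R=pose(d,16);g=movel(p,R,max_speed=100,guard=25)
    s=read_state();print(d,g,np.round(s["ft_force"],1),round(s["time"],1))
    if g:break
if not g:
    for d in np.arange(7,-3.1,-2):
        p,R=pose(d,16);g=movel(p,R,max_speed=30,guard=28);s=read_state();print(d,g,np.round(s["ft_force"],1),round(s["time"],1))
        if g:break
c=camera("side");cv2.imwrite("pics/s2.png",cv2.resize(c["image"][170:300,180:420],None,fx=3,fy=3,interpolation=3))
E
```

```text
62 False [-1.1  0.3 -0. ] 19.6
52 False [0.4 0.5 0.5] 19.9
42 False [-0.3  0.1 -0.3] 20.3
32 False [-0.  -0.1  0.4] 20.6
22 False [-0.   0.2  0.2] 21.0
14 False [-0.7  0.3  0.7] 21.3
9 False [-0.1 -0.5 -0.3] 21.6
7.0 False [ 0.4 -0.6  0.2] 21.8
5.0 False [-1.3  4.  -1.3] 22.1
3.0 False [-1.5  7.1  0.1] 22.4
1.0 False [-0.8  2.2  0.8] 22.7
-1.0 True [-0.3  3.1  1.3] 22.9
```

View pics/s2.png

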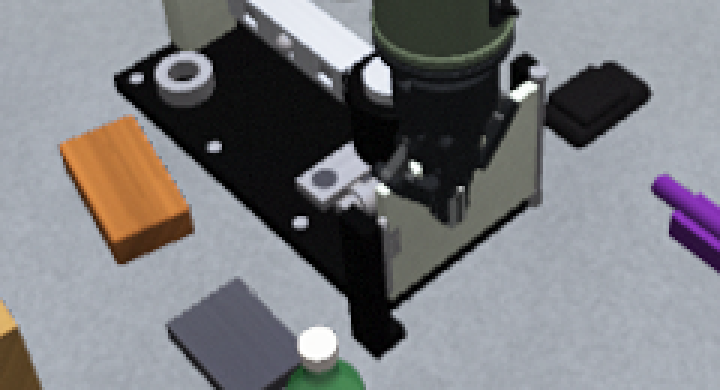

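The door looks shut against the strike post, around (370,240). The push force rose to 7 N, fell away, then met a hard stop, which suggests the latch snapped in. I'll back off and check.

```bash
python3 - <<'E'
from push import *
p,R=pose(0,70);movel(p,R,max_speed=150);p,R=pose(0,90,300);movel(p,R,max_speed=250)
p[0]-=60;p[1]-=330;movel(p,R,max_speed=300)
ct,st=np.cos(YAW),np.sin(YAW)
for n in("top","side"):
    c=camera(n);W=cloud(c);d=W[...,:2]-O
    X=d[...,0]*ct+d[...,1]*st;Y=-d[...,0]*st+d[...,1]*ct;Z=W[...,2]
    m=(Z>144)&(Z<154)&(X>-65)&(X<70)&(Y>150)&(Y<200)
    print(n,"door pts",m.sum(),"slope rad",np.polyfit(X[m],Y[m],1),"X",X[m].min(),X[m].max())
    k=(Z>122)&(Z<137)&(abs(W[...,0]-288)<60)&(abs(W[...,1]-345)<60)
    if k.sum()>20: print("can",k.sum(),cv2.minEnclosingCircle(W[k][:,:2].astype(np.float32)),np.median(Z[k]))
    m=(Z>157)&(Z<166)&(Y>60)&(Y<130)&(abs(X)<40)
    if m.sum()>20: print("lens",cv2.minEnclosingCircle(np.c_[X[m],Y[m]].astype(np.float32)))
    if n=="side":cv2.imwrite("pics/s3.png",c["image"])
print(read_state()["time"])
E
```

```text
top door pts 202 slope rad [-6.74395938e-06  1.69657629e+02] X -63.49961680258362 68.60028041947913
can 313 ((289.1730651855469, 343.98455810546875), 25.327096939086914) 129.19879194462692
lens ((1.4977716207504272, 93.82882690429688), 21.9330997467041)
side door pts 276 slope rad [3.77141984e-04 1.71137058e+02] X -64.3080678298733 69.82630672649734
can 284 ((286.6140441894531, 346.1043395996094), 27.14122772216797) 129.65193856884844
lens ((1.4962973594665527, 94.07943725585938), 24.002620697021484)
25.7833
```

View pics/s3.png

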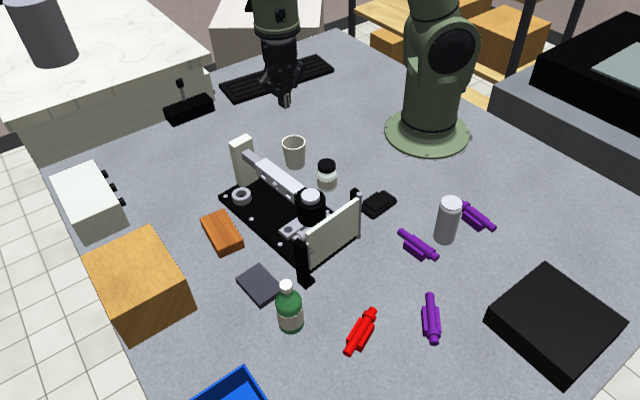

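The door is shut at about 0 rad (305–360, 230), the canister stands upright at (447,220), and the lens is over the spindle at (310,205).

```bash
python3 -c "
from workcell import *
print(finish_job())"
```

```text
the job is handed in; nothing more can be done
None
```

I handed the job in at about 26 s: in the last camera check the lens was over the spindle (button seen out in the second hole after the slide), the canister stood upright clear of the stand, and the door was shut at about 0 rad; the latch snap I inferred from the push force, and no verdict came back.

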